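# Sort two storage jars into their braces and unscrew the red cap

## Task

Stand each storage jar fully down in the holder of its own cap's colour (red-capped jar in the red-bordered holder, blue in blue), with both caps still on. Then, with the red jar braced in its holder, unscrew its tight red cap counter-clockwise until the thread lets go, lift it straight off and finish still holding it level just above the mouth of the jar, a couple of centimetres clear; both jars stay in their holders, and the spice jar, salt mill and green cup stay undisturbed.

Things in the scene. Friction and masses are not known exactly. Their poses are not given: they have to be found in the camera images.
- red_jar: white square ceramic storage jar, loose, 0.24 to 0.39 kg, empty, 60 x 60 mm, shoulder 60 mm high, with a round neck of 38 mm diameter above, under the cap. Origin: centre of its underside, z up, x and y normal to its flat sides. With its red cap on it is 87 mm high. The closed jar can be lifted and carried by its cap.
- red_mouth (a point): centre of the red jar's mouth rim, 80 mm above its underside; a sprung rubber seal pushes up on the closed cap with about 25 N and stands up to 85 mm when the cap is off
- red_cap: red ribbed screw cap, 50 g, 55 mm diameter, 25 mm high, a part of its own on the red jar. Origin: centre of its lower rim, z up; closed, 62 mm above the jar's underside, axes parallel to the jar's. Opens counter-clockwise from above: tight at first (about 0.25 Nm), rises 4 mm, thread free after about 105 deg (1.85 rad), stop at about 150 deg (2.6 rad); aim for 2.3 rad, in two grasps.
- red_cap_grip (a point): where to hold the red cap: on its axis, 20 mm above its lower rim. Jar and fingers: fingertips must stay above the jar's shoulder, 60 mm over its underside, so the TCP belongs at this point or up to 3 mm higher; the cap's top is 5 mm above it. The same holds 82 mm above the blue jar's underside.
- blue_jar: the same jar with a blue cap of the same size, one closed part that is not opened, loose, 0.28 to 0.46 kg, 87 mm high in all. Origin: centre of its underside, z up, x and y normal to its flat sides.
- red_holder: wooden jar brace with a red painted top border, fixed to the worktop, 96 x 96 x 30 mm, with a square well of 64 x 64 mm, 22 mm deep, chamfered, open at the top, sides along its x and y axes. Origin: centre of its underside on the worktop. A jar fits in any quarter turn and is kept from turning.
- red_well (a point): centre of the floor of the red holder's well, 8 mm above the worktop; axes as the holder
- blue_holder: the same brace with a blue painted top border. Origin: centre of its underside on the worktop.
- blue_well (a point): centre of the floor of the blue holder's well, 8 mm above the worktop; axes as the holder
- spice_jar: bystander: glass spice jar with black lid, 41 mm diameter, 105 mm high, loose; origin centre of its underside
- salt_mill: bystander: small salt shaker with grey top, 44 mm diameter, 90 mm high, loose; origin centre of its underside
- cup: bystander: green cup, 66 mm diameter, 90 mm high, loose; origin centre of its underside
Mind the look-alikes: they are no part of the job. What is shaped like the blue_jar but orange or pink is not meant. Several things have the shape of the red_cap; the one meant has the colours described above.

How it is judged:
By the outcome, as a careful person would: the job done as asked, in the order asked, and still so for the second after the job is handed in, while the arm keeps its last pose, push and grip.
It also fails if it takes over 72 s, if anything falls off the work surface, if the arm or the gripper's body presses on something with over 40 N, if the wrist force passes 120 N, or if a joint passes its speed limit or range.

## Robot

A 7-joint arm with a two-finger parallel gripper is mounted at the origin on a cart in front of the work surface, level with it; the furniture and walls round the work are solid. World frame = base frame: x ahead of the robot, y to its left, z up, the work surface at z = 0. Lengths are in mm, angles in rad, forces in N, time in s.
With the tool pointing down it reaches from about 350 to 900 mm from the base axis. Payload 7.2 kg.
Tool frame: the origin (TCP) lies between the finger pads, 19 mm behind the fingertips; this is the grasp point; z points along the fingers, y is the line along which they close (so a half turn about z gives the same grasp; the last joint's range is limited). The gripper opens to 88 mm and grips with 3 to 60 N. Pads are 20 mm wide; open, the fingers measure 115 mm over their backs; the gripper's body (75 mm by 178 mm) begins 61 mm behind the grasp point.
Start: joints at [1.065, 0.411, -0.013, 1.596, 0.006, 1.134, -0.082], TCP at [264.956, -566.062, 241.353] pointing down, gripper open.
Joint ranges: [-2.95, 2.95], [-0.29, 1.99], [-1.47, 1.44], [0.14, 2.54], [-1.03, 4.17], [0.13, 1.85], [-2.86, 2.86]. Speed limits (rad/s): [2.39, 2.39, 3.01, 3.01, 3.14, 3.14, 3.14].

## Interface

Orientations are given as a unit quaternion [x, y, z, w].
In Python, from rig import ctrl gives the robot as it stands.
- The arm moves only by the tool apply_moves, never from a script. Its argument "rows" is a list of rows, each a list of 6 numbers: the shift along the tool's x, y, z in units of 30 mm (1.0 is 30 mm), then the turn, a rotation vector about the tool's x, y, z in units of 6 degrees (1.0 is 6 degrees). In form: [[x, y, z, wx, wy, wz], ...]. A call has 1 to 12 rows; each row shifts and turns the commanded pose from where the row before left it, along the tool's axes as they then stand; what a row does not reach is not made up. A row lasts 1/12 s, in which the tool goes at most 41.7 mm and 7.16 degrees, less where a joint would pass 70% of its speed; a pose out of reach is approached as far as the arm can. A call is refused whole if a number of a shift passes 1 or a number of a turn 1, either way. A call with a gripper value outside its range is refused whole. "claw" is the opening, from -1 (shut) to 1 (fully open), set as the call begins (left out, the last holds). The fingers move at their own pace and stop on an object; the grip force is fixed at half the most. Time passes only in rows, so rows that do not move let the fingers close. It gives the time, the measured TCP pose, the force, the opening and the grip force at its end, in the units of the state.
- ctrl.get_state(): the state, without advancing time (a new reading comes with each control period).
- ctrl.read_camera(name): name is "scene" or "top" or "wrist"; returns the picture (420x560x3 uint8, blue, green, red); there is no depth.
- ctrl.camera_info(name): a dict with "intrinsics" (3x3 intrinsics, pixels), "cam_to_world" (4x4, takes a point from camera to world coordinates); the wrist camera has in their place "hand_eye" (4x4, takes a point from camera to tool coordinates, whose origin is the TCP and whose axes are the flange's). Camera axes: x right, y down, z forward; pixel columns grow to the right and rows downward; lengths in mm; the calibration is good to about 2 mm. The wrist camera is an equidistant fisheye: a pixel r from the principal point sees the ray r / f radians off the axis. A picture is of the moment at which its call begins: read the wrist's pose just before it. camera_info takes no time and is no camera call.
- ctrl.hand_in(): hands the job in; it is judged then, once.
The state is a dict: "time": time; "joint_positions": joint angles; "qd": joint speeds; "effort": joint torques, N m; "position": TCP position; "orientation": TCP orientation; "force": force on the tool from outside, world axes, zero at the start; "torque": the same for the moment, N m; "gripper_width": finger opening in mm; "grip_force": force on a finger pad.
Only numpy, scipy, OpenCV 4.12 (cv2) and the standard library are available. Lean on these libraries where they do the work, as an engineer would, in place of code of your own. Each camera call takes 0.05 s, during which the arm holds its last target. There are 200 camera calls.

## Working session

There is one attempt and no reset: what is moved stays moved. The work goes in short steps, Python scripts to look and compute and a tool call to move; the robot and the scene stay as the last step left them, time stands still between calls to the robot, and variables do not carry over. Pictures are saved under pics/ and viewed, at most 10 in all, crops included, and the job is handed in when it is done.

Besides the shell and the picture viewer there is one more tool, called after "Emit:" by a JSON object that holds its "method" and its "body". apply_moves: Moves the arm, as the interface text tells. Its arguments: {"type":"object","properties":{"rows":{"type":"array"},"claw":{"type":"number"}},"required":["rows"]}

```bash
mkdir -p pics; ls; python3 - <<'E'
from rig import ctrl
import cv2,numpy as np
np.set_printoptions(precision=4,suppress=True)
for n in("scene","top","wrist"):
    i=ctrl.camera_info(n);print(n,i)
s=ctrl.get_state();print(s)
a=ctrl.read_camera("top");b=ctrl.read_camera("scene")
cv2.imwrite("pics/top.png",a);cv2.imwrite("pics/scene.png",b)
E
```

```text
pics
scene {'intrinsics': array([[490.8501,   0.    , 286.4144],
       [  0.    , 490.8501, 209.5077],
       [  0.    ,   0.    ,   1.    ]]), 'cam_to_world': array([[  -0.4745,   -0.6441,    0.5999, -338.6967],
       [  -0.8802,    0.3559,   -0.314 ,  438.0611],
       [  -0.0113,   -0.6771,   -0.7358, 1167.587 ],
       [   0.    ,    0.    ,    0.    ,    1.    ]])}
top {'intrinsics': array([[456.5066,   0.    , 275.949 ],
       [  0.    , 456.5066, 205.9397],
       [  0.    ,   0.    ,   1.    ]]), 'cam_to_world': array([[  -0.0131,   -0.997 ,    0.0767,  419.0633],
       [  -0.9997,    0.0145,    0.0181,  -27.4464],
       [  -0.0191,   -0.0764,   -0.9969, 1589.1389],
       [   0.    ,    0.    ,    0.    ,    1.    ]])}
wrist {'intrinsics': array([[325.1923,   0.    , 281.7947],
       [  0.    , 325.1923, 209.7755],
       [  0.    ,   0.    ,   1.    ]]), 'hand_eye': array([[  -0.0002,   -0.9699,   -0.2433,   66.894 ],
       [   1.    ,   -0.0003,    0.0002,    0.8649],
       [  -0.0002,   -0.2433,    0.9699, -143.1556],
       [   0.    ,    0.    ,    0.    ,    1.    ]])}
{'time': 0.0, 'joint_positions': array([ 1.0648,  0.4119, -0.0127,  1.597 ,  0.0056,  1.1343, -0.0822]), 'qd': array([ 0.0005, -0.0006, -0.0003, -0.0008,  0.0005, -0.0024,  0.0004]), 'effort': array([ -0.0003, -58.7949,   0.6421, -29.1074,  -0.0537,   0.0184,
         0.0002]), 'position': array([ 264.7316, -565.6444,  240.5252]), 'orientation': array([ 0.9761,  0.2172, -0.0002, -0.0008]), 'force': array([-0.2835, -0.3636,  0.348 ]), 'torque': array([-0.0568,  0.0055, -0.0406]), 'grip_force': 0.0, 'gripper_width': 88.01796099048364}
```

View pics/top.png

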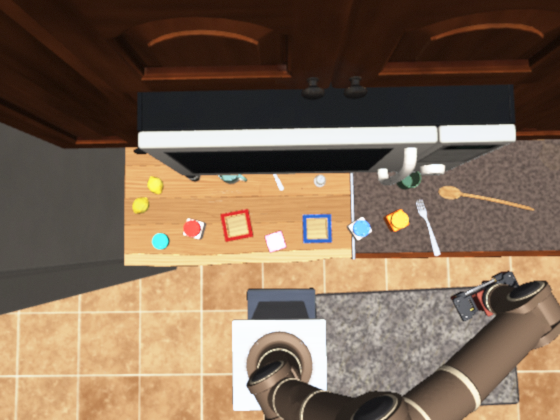

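View pics/scene.png

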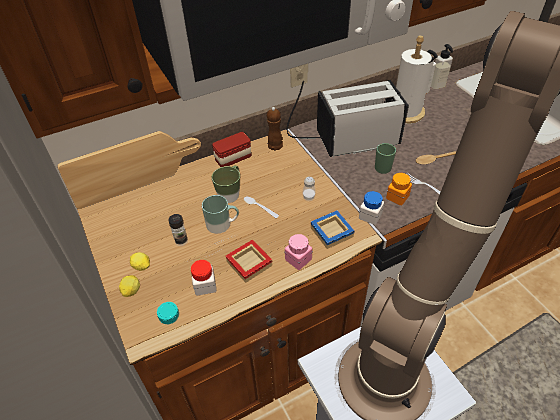

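The top view shows these look-alikes:
- Red-capped white jar (192,229), blue-capped white jar (361,229).
- Not meant: orange jar (400,220), pink jar (276,242) and the loose cyan cap (160,241).
- The red holder is at (237,226) and the blue holder at (317,229).

I'm measuring these now.

```bash
cat > h.py <<'E'
from rig import ctrl
import cv2,numpy as np
from scipy.spatial.transform import Rotation as R
np.set_printoptions(precision=3,suppress=True)
def ray(n,px,st=None):
    i=ctrl.camera_info(n);K=i["intrinsics"];x=(px[0]-K[0,2])/K[0,0];y=(px[1]-K[1,2])/K[1,1]
    if n!="wrist":
        T=i["cam_to_world"];d=np.array([x,y,1])
    else:
        r=np.hypot(x,y)+1e-12;d=np.array([x/r*np.sin(r),y/r*np.sin(r),np.cos(r)])
        W=np.eye(4);W[:3,:3]=R.from_quat(st["orientation"]).as_matrix();W[:3,3]=st["position"];T=W@i["hand_eye"]
    return T[:3,3],T[:3,:3]@d
def onz(n,px,z,st=None):
    o,d=ray(n,px,st);return (o+d*(z-o[2])/d[2])[:2]
def proj(p,st):   # wrist projection
    i=ctrl.camera_info("wrist");K=i["intrinsics"]
    W=np.eye(4);W[:3,:3]=R.from_quat(st["orientation"]).as_matrix();W[:3,3]=st["position"]
    c=np.linalg.inv(W@i["hand_eye"])@np.append(p,1);th=np.arctan2(np.hypot(c[0],c[1]),c[2]);a=np.arctan2(c[1],c[0])
    return K[0,2]+K[0,0]*th*np.cos(a),K[1,2]+K[0,0]*th*np.sin(a)
def blobs(im,col,minA=15):
    h=cv2.cvtColor(im,cv2.COLOR_BGR2HSV);H,S,V=cv2.split(h)
    m={'red':((H<4)|(H>175))&(S>190)&(V>90),'blue':(H>102)&(H<122)&(S>140)&(V>70)}[col].astype(np.uint8)
    cs,_=cv2.findContours(m,cv2.RETR_EXTERNAL,cv2.CHAIN_APPROX_NONE)
    return [c for c in sorted(cs,key=cv2.contourArea,reverse=True) if cv2.contourArea(c)>minA]
def goto(dst,yaw,st=None,):
    """tool-frame shift in units (30mm) & yaw turn in 6deg units; target tool down, tool x-axis heading yaw"""
    st=st or ctrl.get_state();M=R.from_quat(st["orientation"])
    sh=M.inv().apply(np.array(dst)-st["position"])/30
    x,y=np.cos(yaw),np.sin(yaw);G=R.from_matrix(np.array([[x,y,0],[y,-x,0],[0,0,-1]]).T)
    return sh,(M.inv()*G).as_rotvec(degrees=True)/6
E
python3 - <<'E'
from h import *
for n in("top","scene"):
    im=cv2.imread(f"pics/{n}.png")
    for c in("red","blue"):
        for b in blobs(im,c)[:5]:
            u,v,w,hh=cv2.boundingRect(b);r=cv2.minAreaRect(b);ctr=r[0]
            print(n,c,np.array(ctr),w,hh,"A",cv2.contourArea(b),"z87",onz(n,ctr,87),"z30",onz(n,ctr,30),"box",np.array([onz(n,p,30) for p in cv2.boxPoints(r)]).round().tolist())
t=cv2.imread("pics/top.png");s=cv2.imread("pics/scene.png")
a=cv2.resize(t[165:265,130:430],(780,260),interpolation=2);b=cv2.resize(s[170:330,150:400],(500,320),interpolation=2)
c=np.zeros((580,780,3),np.uint8);c[:260]=a;c[260:,:500]=b;cv2.imwrite("pics/crop.png",c)
E
```

```text
top red [236.415 225.047] 31 31 A 662.5 z87 [473.354 130.932] z30 [475.414 136.942] box [[513.0, 191.0], [528.0, 100.0], [438.0, 83.0], [423.0, 174.0]]
top blue [316.5 228. ] 28 27 A 679.5 z87 [ 460.045 -132.385] z30 [ 461.601 -136.367] box [[507.0, -91.0], [505.0, -183.0], [417.0, -181.0], [418.0, -90.0]]
scene red [248.538 258.308] 46 39 A 892.0 z87 [432.407 154.269] z30 [473.082 139.3  ] box [[514.0, 195.0], [539.0, 86.0], [433.0, 84.0], [412.0, 189.0]]
scene red [200.5 270. ] 20 21 A 314.5 z87 [459.345 284.584] z30 [501.441 276.488] box [[548.0, 288.0], [521.0, 239.0], [457.0, 266.0], [482.0, 312.0]]
scene red [234.487 150.467] 30 13 A 35.0 z87 [864.96    1.822] z30 [928.452 -21.189] box [[936.0, 34.0], [941.0, -81.0], [921.0, -77.0], [916.0, 37.0]]
scene red [233.369 136.007] 28 9 A 21.0 z87 [937.143 -26.405] z30 [1004.443  -50.906] box [[1045.0, -14.0], [1004.0, -104.0], [965.0, -88.0], [1005.0, 2.0]]
scene blue [332. 227.] 43 34 A 734.5 z87 [ 417.992 -105.859] z30 [ 457.906 -134.55 ] box [[509.0, -87.0], [513.0, -208.0], [408.0, -182.0], [407.0, -66.0]]
scene blue [372.3 199.6] 19 18 A 230.5 z87 [ 452.036 -271.032] z30 [ 493.746 -308.437] box [[491.0, -264.0], [543.0, -322.0], [497.0, -354.0], [446.0, -296.0]]
```

View pics/crop.png

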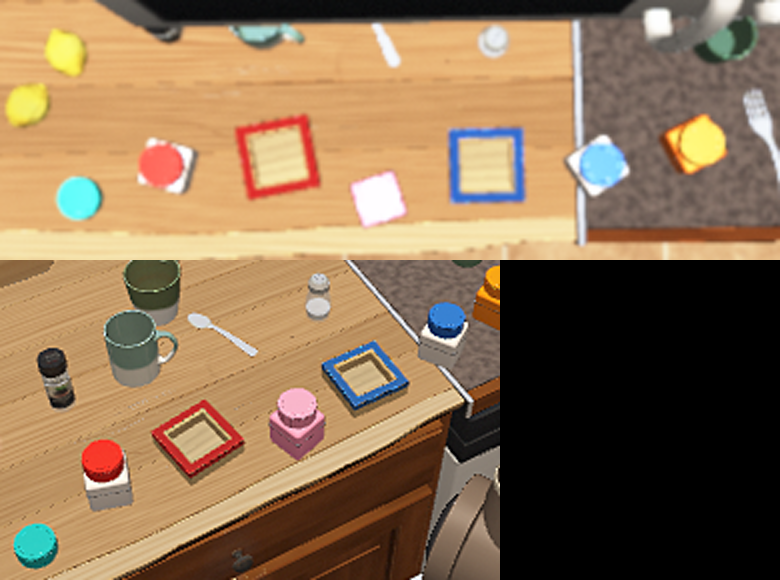

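The crop confirms the white jars with red and blue caps. Blue is at about (362,228), red at about (192,228). The orange and pink jars and the cyan cap are decoys. Blue jar is first.

```bash
python3 - <<'E'
from h import *
b=onz("top",(361.9,227.7),87);r=onz("top",(192.3,228.5),87);print(b,r, onz("top",(276,242),87))
print(goto([*b,230],np.radians(25)))
E
```

```text
[ 459.006 -280.939] [463.966 276.835] [415.962   1.189]
(array([ 9.888, -5.851,  0.361]), array([-0.014,  0.001,  0.014]))
```

Emit:
{"method": "apply_moves", "body": {"rows": [[0.9, -0.53, 0, 0, 0, 0], [0.9, -0.53, 0, 0, 0, 0], [0.9, -0.53, 0, 0, 0, 0], [0.9, -0.53, 0, 0, 0, 0], [0.9, -0.53, 0, 0, 0, 0], [0.9, -0.53, 0, 0, 0, 0], [0.9, -0.53, 0, 0, 0, 0], [0.9, -0.53, 0, 0, 0, 0], [0.9, -0.53, 0, 0, 0, 0], [0.9, -0.53, 0.1, 0, 0, 0], [0.9, -0.53, 0.2, 0, 0, 0], [0, 0, 0, 0, 0, 0]], "claw": 1}}

```text
time: 1.1
position: [463.1, -275.1, 231.3]
orientation: [0.975, 0.221, 0.001, -0.002]
force: [0.7, 0.7, 0.1]
gripper_width: 88.0
grip_force: 0.0
```

```bash
python3 - <<'E'
from h import *
st=ctrl.get_state();im=ctrl.read_camera("wrist");cv2.imwrite("pics/w1.png",im);np.save("w1.npy",[*st["position"],*st["orientation"]])
print(st["time"],st["position"],st["joint_positions"])
for b in blobs(im,'blue')[:4]:
    (c,r)=cv2.minEnclosingCircle(b);print(c,r,onz("wrist",c,87,st),onz("wrist",c,30,st))
E
```

```text
1.1 [ 463.057 -275.082  231.332] [ 0.594  0.284 -0.178  1.809  0.053  1.055 -0.729]
```

View pics/w1.png

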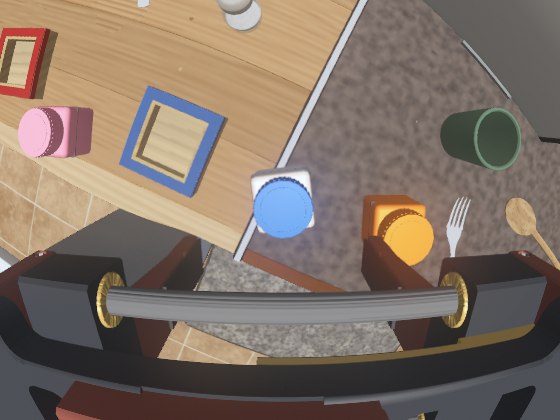

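The wrist view has the blue cap at (283,207), its jar nearly square to the tool, the orange decoy at (400,230) on the right and the blue holder at (173,140). I'll fit silhouettes of the known sizes to get the poses.

```bash
cat >> h.py <<'E'
from scipy.optimize import minimize
def sq(x,y,yaw,a,z):
    c,s=np.cos(yaw),np.sin(yaw);return [(x+a*(i*c-j*s),y+a*(i*s+j*c),z) for i,j in((1,1),(1,-1),(-1,-1),(-1,1))]
def circ(x,y,r,z): return [(x+r*np.cos(t),y+r*np.sin(t),z) for t in np.linspace(0,6.28,24)]
def fill(pts,st):
    m=np.zeros((420,560),np.uint8);p=np.array([proj(q,st) for q in pts])
    cv2.fillConvexPoly(m,cv2.convexHull((p*16).astype(np.int32).reshape(-1,1,2)),1,shift=4);return m
def seg(im,kind):
    H,S,V=[c.astype(int) for c in cv2.split(cv2.cvtColor(im,cv2.COLOR_BGR2HSV))]
    red=((H<5)|(H>174))&(S>150)&(V>100);blue=(H>98)&(H<125)&(S>110)&(V>100);wh=(S<45)&(V>130)
    return {'red':red,'blue':blue,'redjar':red|wh,'bluejar':blue|wh}[kind]
def fit(im,st,kind,x,y,yaw,z0=0):
    jar='jar' in kind
    pts=lambda p:sq(p[0],p[1],p[2]/50,30,z0)+sq(p[0],p[1],p[2]/50,30,z0+60)+circ(p[0],p[1],27.5,z0+87) if jar else sq(p[0],p[1],p[2]/50,48,30)
    near=cv2.dilate(fill(pts((x,y,yaw*50)),st),np.ones((25,25)))
    m=(seg(im,kind)&(near>0)).astype(np.uint8);m=cv2.morphologyEx(m,cv2.MORPH_OPEN,np.ones((3,3)))
    cs,_=cv2.findContours(m,cv2.RETR_EXTERNAL,cv2.CHAIN_APPROX_NONE)
    cs=[c for c in cs if cv2.contourArea(c)>100];M=np.zeros_like(m)
    cv2.fillConvexPoly(M,cv2.convexHull(np.vstack(cs)),1)
    f=lambda p:-(lambda F:(F&M).sum()/max(1,(F|M).sum()))(fill(pts(p),st))
    best=min((minimize(f,(x,y,50*(yaw+d)),method='Nelder-Mead',options=dict(initial_simplex=np.array([x,y,50*(yaw+d)])+np.array([[0,0,0],[12,0,0],[0,12,0],[0,0,12]]))) for d in(-.4,0,.4)),key=lambda r:r.fun)
    return best.x[:2],np.degrees(best.x[2]/50),-best.fun
E
python3 - <<'E'
from h import *
v=np.load("w1.npy");st=dict(position=v[:3],orientation=v[3:]);im=cv2.imread("pics/w1.png")
h=cv2.cvtColor(im,cv2.COLOR_BGR2HSV)
for p in((283,207),(283,178),(260,205),(300,178),(283,232),(210,145),(270,190)):print(p,h[p[1],p[0]])
print(fit(im,st,'bluejar',459,-281,.45))
print(fit(im,st,'blue',461,-136,0))
E
```

```text
(283, 207) [107 122 248]
(283, 178) [114 103 131]
(260, 205) [108 126 230]
(300, 178) [ 99  10 255]
(283, 232) [107 135 241]
(210, 145) [110 125 189]
(270, 190) [107 119 235]Traceback (most recent call last):
  File "<stdin>", line 5, in <module>
  File "h.py", line 51, in fit
    best=min((minimize(f,(x,y,50*(yaw+d)),method='Nelder-Mead',options=dict(initial_simplex=np.array([x,y,50*(yaw+d)])+np.array([[0,0,0],[12,0,0],[0,12,0],[0,0,12]]))) for d in(-.4,0,.4)),key=lambda r:r.fun)
  File "h.py", line 51, in <genexpr>
    best=min((minimize(f,(x,y,50*(yaw+d)),method='Nelder-Mead',options=dict(initial_simplex=np.array([x,y,50*(yaw+d)])+np.array([[0,0,0],[12,0,0],[0,12,0],[0,0,12]]))) for d in(-.4,0,.4)),key=lambda r:r.fun)
              ~~~~~~~~^^^^^^^^^^^^^^^^^^^^^^^^^^^^^^^^^^^^^^^^^^^^^^^^^^^^^^^^^^^^^^^^^^^^^^^^^^^^^^^^^^^^^^^^^^^^^^^^^^^^^^^^^^^^^^^^^^^^^^^^^^^^^^^^^^^^^^^^^^^^^^^^^
    res = _minimize_neldermead(fun, x0, args, callback, bounds=bounds,
                               **options)
    fxr = func(xr)
    fx = function(np.copy(x), *(wrapper_args + args))
  File "h.py", line 50, in <lambda>
    f=lambda p:-(lambda F:(F&M).sum()/max(1,(F|M).sum()))(fill(pts(p),st))
                                                          ~~~~^^^^^^^^^^^
  File "h.py", line 36, in fill
    m=np.zeros((420,560),np.uint8);p=np.array([proj(q,st) for q in pts])
                                               ~~~~^^^^^^
  File "h.py", line 16, in proj
    i=ctrl.camera_info("wrist");K=i["intrinsics"]
ValueError: time passes only in moves, steps and waits
```

```bash
sed -i 's/^from scipy.spatial.*/&\nINF={n:ctrl.camera_info(n) for n in("top","scene","wrist")}/; s/i=ctrl.camera_info("wrist")/i=INF["wrist"]/; s/i=ctrl.camera_info(n)/i=INF[n]/' h.py
python3 - <<'E'
from h import *
v=np.load("w1.npy");st=dict(position=v[:3],orientation=v[3:]);im=cv2.imread("pics/w1.png")
a=fit(im,st,'bluejar',459,-281,.45);b=fit(im,st,'blue',461,-136,0);print(a,b)
o=im.copy()
for pts in(sq(*a[0],np.radians(a[1]),30,0)+sq(*a[0],np.radians(a[1]),30,60)+circ(*a[0],27.5,87),sq(*b[0],np.radians(b[1]),48,30)):
    c,_=cv2.findContours(fill(pts,st),0,1);cv2.drawContours(o,c,-1,(0,255,0),1)
mm=(seg(im,'bluejar')*255).astype(np.uint8);o=np.hstack([o[70:260,100:330],cv2.cvtColor(mm,8)[70:260,100:330]])
cv2.imwrite("pics/f1.png",cv2.resize(o,None,fx=1.7,fy=1.7))
E
```

```text
(array([ 454.846, -280.215]), np.float64(17.316336742651437), np.float64(0.7555907730234196)) (array([ 462.707, -136.16 ]), np.float64(0.5065306819917396), np.float64(0.9886104783599089))
```

View pics/f1.png

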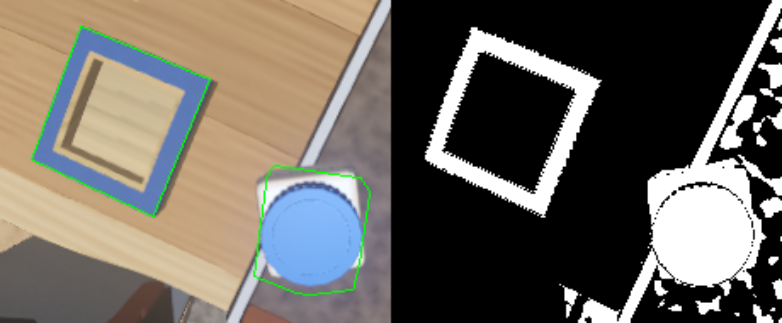

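```bash
sed -i 's/wh=(S<45)&(V>130)/wh=(S<40)\&(V>215)/; s/m=cv2.morphologyEx(m,cv2.MORPH_OPEN,np.ones((3,3)))/m=cv2.morphologyEx(cv2.morphologyEx(m,cv2.MORPH_CLOSE,np.ones((5,5))),cv2.MORPH_OPEN,np.ones((9,9) if jar else (3,3)))/' h.py
python3 - <<'E'
from h import *
v=np.load("w1.npy");st=dict(position=v[:3],orientation=v[3:]);im=cv2.imread("pics/w1.png")
a=fit(im,st,'bluejar',457,-280,.45);print(a)
o=im.copy()
for pts in(sq(*a[0],np.radians(a[1]),30,0)+sq(*a[0],np.radians(a[1]),30,60)+circ(*a[0],27.5,87),sq(*a[0],np.radians(a[1]),30,60),circ(*a[0],27.5,87)):
    c,_=cv2.findContours(fill(pts,st),0,1);cv2.drawContours(o,c,-1,(0,255,0),1)
mm=(seg(im,'bluejar')*255).astype(np.uint8);o=np.hstack([o[150:260,230:330],cv2.cvtColor(mm,8)[150:260,230:330]])
cv2.imwrite("pics/f2.png",cv2.resize(o,None,fx=4,fy=4))
# cap only: centre of blue blob
m=(seg(im,'blue')).astype(np.uint8);n,l,s,c=cv2.connectedComponentsWithStats(m);k=l[207,283];print(s[k],c[k],onz("wrist",c[k],84,st))
E
```

```text
(array([ 459.329, -278.008]), np.float64(26.770849591371736), np.float64(0.8340061743053906))
[ 253  179   60   59 2746] [282.902 207.972] [ 460.1   -278.158]
```

View pics/f2.png

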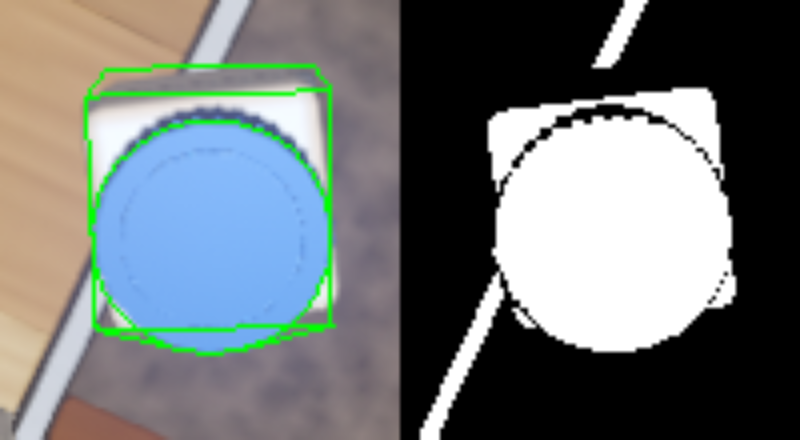

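```bash
sed -i 's/sq(p\[0\],p\[1\],p\[2\]\/50,30,z0)+//' h.py
python3 - <<'E'
from h import *
v=np.load("w1.npy");st=dict(position=v[:3],orientation=v[3:]);im=cv2.imread("pics/w1.png")
P=np.array([onz("wrist",p,60,st) for p in((252.5,177.5),(308.5,172),(314,226.5),(259.5,231.5))]);print(P,P.mean(0))
for i in range(4):
    d=P[(i+1)%4]-P[i];print(np.hypot(*d),np.degrees(np.arctan2(d[1],d[0]))%90)
print(fit(im,st,'bluejar',460,-278,.55))
print(goto([460,-278,150],np.radians(115)))
E
```

```text
[[ 469.693 -240.587]
 [ 498.196 -287.612]
 [ 451.035 -317.478]
 [ 422.362 -269.858]] [ 460.321 -278.884]
54.988343808909676 31.221170791459905
55.82210651001049 32.34593829756602
55.5870807510111 31.053307397736376
55.6507153753188 31.73314636819831
(array([ 459.554, -277.797]), np.float64(26.803173800558824), np.float64(0.9152984102163149))
(array([-0.041, -0.016,  2.72 ]), array([ -0.013,  -0.017, -14.927]))
```

Emit:
{"method": "apply_moves", "body": {"rows": [[0, 0, 0.2, 0, 0, -1], [0, 0, 0.2, 0, 0, -1], [0, 0, 0.25, 0, 0, -1], [0, 0, 0.25, 0, 0, -1], [0, 0, 0.25, 0, 0, -1], [0, 0, 0.25, 0, 0, -1], [0, 0, 0.25, 0, 0, -1], [0, 0, 0.25, 0, 0, -1], [0, 0, 0.25, 0, 0, -1], [0, 0, 0.25, 0, 0, -1], [0, 0, 0.2, 0, 0, -1], [0, 0, 0.1, 0, 0, -1]]}}

```text
time: 2.15
position: [458.5, -282.7, 150.3]
orientation: [0.661, 0.751, -0.0, -0.001]
force: [-1.0, -0.7, 0.1]
gripper_width: 87.8
grip_force: 0.0
```

Emit:
{"method": "apply_moves", "body": {"rows": [[0, 0, 0, 0, 0, 0], [0, 0, 0, 0, 0, 0]]}}

```text
time: 2.32
position: [459.1, -282.6, 151.1]
orientation: [0.664, 0.748, -0.0, -0.0]
force: [-0.7, -0.4, 0.1]
gripper_width: 87.7
grip_force: 0.0
```

```bash
python3 - <<'E'
from h import *
s=ctrl.get_state();print(s["time"],s["position"],s["joint_positions"][6]);print(goto([460,-278.3,83.5],np.radians(97.4)))
E
```

```text
2.3167 [ 459.091 -282.63   151.076] 0.40483830164065826
(array([0.139, 0.049, 2.253]), array([-0.006, -0.003, -0.097]))
```

Emit:
{"method": "apply_moves", "body": {"rows": [[0.07, 0.03, 0.2, 0, 0, 0], [0.07, 0.02, 0.4, 0, 0, 0], [0, 0, 0.4, 0, 0, 0], [0, 0, 0.4, 0, 0, 0], [0, 0, 0.4, 0, 0, 0], [0, 0, 0.3, 0, 0, 0], [0, 0, 0.15, 0, 0, 0], [0, 0, 0, 0, 0, 0], [0, 0, 0, 0, 0, 0]]}}

```text
time: 3.07
position: [460.8, -277.3, 83.7]
orientation: [0.662, 0.749, -0.0, -0.0]
force: [0.2, 0.6, 0.4]
gripper_width: 87.7
grip_force: 0.0
```

Emit:
{"method": "apply_moves", "body": {"rows": [[0, 0, 0, 0, 0, 0], [0, 0, 0, 0, 0, 0], [0, 0, 0, 0, 0, 0], [0, 0, 0, 0, 0, 0], [0, 0, 0, 0, 0, 0], [0, 0, 0, 0, 0, 0], [0, 0, 0, 0, 0, 0], [0, 0, 0, 0, 0, 0]], "claw": -1}}

```text
time: 3.73
position: [460.1, -277.7, 84.0]
orientation: [0.662, 0.749, -0.0, -0.0]
force: [-4.8, -0.5, 4.9]
gripper_width: 54.8
grip_force: 30.0
```

Emit:
{"method": "apply_moves", "body": {"rows": [[0, 0, -0.2, 0, 0, 0], [0, 0, -0.4, 0, 0, 0], [0, 0, -0.5, 0, 0, 0], [0, 0, -0.5, 0, 0, 0], [0, 0, -0.4, 0, 0, 0], [0, 0, 0, 0, 0, 0]]}}

```text
time: 4.23
position: [462.5, -277.8, 146.8]
orientation: [0.662, 0.75, 0.001, 0.002]
force: [0.7, -0.6, -4.0]
gripper_width: 54.5
grip_force: 30.0
```

```bash
python3 - <<'E'
from h import *
s=ctrl.get_state();print(s["time"],s["position"],s["force"]);print(goto([462.7,-136.2,142],np.radians(66)))
E
```

```text
4.2333 [ 462.467 -277.822  146.788] [ 0.664 -0.559 -3.989]
(array([4.684, 0.59 , 0.15 ]), array([0.043, 0.014, 5.183]))
```

Emit:
{"method": "apply_moves", "body": {"rows": [[0.3, 0.04, 0, 0, 0, 0], [0.7, 0.09, 0, 0, 0, 0], [0.8, 0.1, 0, 0, 0, 0], [0.8, 0.1, 0, 0, 0, 0], [0.8, 0.1, 0, 0, 0, 0], [0.8, 0.1, 0, 0, 0, 0], [0.48, 0.06, 0, 0, 0, 0.4], [0, 0, 0, 0, 0, 0.9], [0, 0, 0, 0, 0, 1], [0, 0, 0, 0, 0, 1], [0, 0, 0, 0, 0, 1], [0, 0, 0, 0, 0, 0.88]]}}

```text
time: 5.23
position: [460.2, -134.9, 142.9]
orientation: [0.84, 0.543, -0.0, -0.001]
force: [0.8, -0.2, -3.8]
gripper_width: 54.5
grip_force: 30.0
```

Emit:
{"method": "apply_moves", "body": {"rows": [[0, 0, 0, 0, 0, 0], [0, 0, 0, 0, 0, 0], [0, 0, 0, 0, 0, 0]]}}

```text
time: 5.48
position: [460.7, -135.3, 143.4]
orientation: [0.838, 0.546, -0.0, -0.0]
force: [0.2, -0.8, -4.6]
gripper_width: 54.6
grip_force: 30.0
```

```bash
python3 - <<'E'
from h import *
s=ctrl.get_state();im=ctrl.read_camera("wrist");cv2.imwrite("pics/w2.png",im)
print(s["time"],s["position"],s["force"]);print(goto([462.7,-136.2,90],np.radians(66)))
print(fit(im,s,'blue',462.7,-136.2,0))
E
```

```text
5.4833 [ 460.654 -135.328  143.384] [ 0.225 -0.823 -4.565]
(array([0.005, 0.07 , 1.784]), array([-0.007,  0.   ,  0.028]))
(array([ 461.742, -136.535]), np.float64(0.17722987162324197), np.float64(0.8239370668664544))
```

View pics/w2.png

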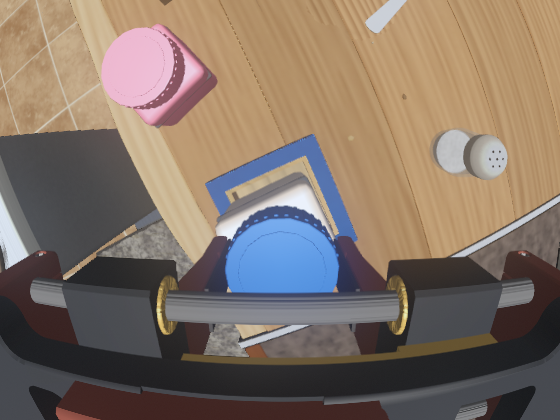

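The blue jar hangs over its holder. I'm checking the jar's rear shoulder edge, about (220,222) to (302,176), against the holder.

```bash
python3 - <<'E'
from h import *
im=cv2.imread("pics/w2.png");s=ctrl.get_state()
print(s["position"])
w=((seg(im,'bluejar')&~seg(im,'blue'))).astype(np.uint8);w[:165]=0;w[250:]=0;w[:,:205]=0;w[:,345:]=0
# back edge of white shoulder: topmost white pixel in each column
pts=[(u,np.flatnonzero(w[:,u])[0]) for u in range(232,292) if w[:,u].any()]
P=np.array([onz("wrist",p,121.5,s) for p in pts]);vx=cv2.fitLine(P.astype(np.float32),cv2.DIST_HUBER,0,.01,.01).ravel();print(pts[::15],vx,np.degrees(np.arctan2(vx[1],vx[0]))%90)
c,sn=-vx[1],vx[0];p=np.array([460.9,-135.6]);print("dist centre-edge",(vx[2]-p[0])*c+(vx[3]-p[1])*sn)
cv2.imwrite("pics/m2.png",w*255)
E
```

```text
[ 460.75  -135.512  143.507]
[(232, np.int64(219)), (247, np.int64(212)), (262, np.int64(205)), (277, np.int64(198))] [   0.999    0.036  467.531 -106.761] 2.0365205
dist centre-edge 28.58469243497538
```

Emit:
{"method": "apply_moves", "body": {"rows": [[0, 0.06, 0.1, 0, 0, 0.2], [0, 0, 0.3, 0, 0, 0], [0, 0, 0.3, 0, 0, 0], [0, 0, 0.2, 0, 0, 0], [0, 0, 0.1, 0, 0, 0], [0, 0, 0.1, 0, 0, 0], [0, 0, 0.1, 0, 0, 0], [0, 0, 0.1, 0, 0, 0]]}}

```text
time: 6.2
position: [462.8, -136.6, 104.6]
orientation: [0.844, 0.536, 0.0, 0.0]
force: [0.4, -0.2, -3.6]
gripper_width: 54.6
grip_force: 30.0
```

Emit:
{"method": "apply_moves", "body": {"rows": [[0, 0, 0.1, 0, 0, 0], [0, 0, 0.1, 0, 0, 0], [0, 0, 0.1, 0, 0, 0], [0, 0, 0.06, 0, 0, 0], [0, 0, 0.05, 0, 0, 0], [0, 0, 0, 0, 0, 0]]}}

```text
time: 6.7
position: [462.6, -136.6, 92.3]
orientation: [0.844, 0.536, -0.0, -0.0]
force: [0.1, 0.4, -4.2]
gripper_width: 54.5
grip_force: 30.0
```

Emit:
{"method": "apply_moves", "body": {"rows": [[0, 0, 0.05, 0, 0, 0], [0, 0, 0.04, 0, 0, 0], [0, 0, 0, 0, 0, 0]]}}

```text
time: 6.95
position: [462.7, -136.7, 91.9]
orientation: [0.844, 0.536, -0.0, 0.001]
force: [-8.5, 2.1, 20.6]
gripper_width: 54.7
grip_force: 30.0
```

Emit:
{"method": "apply_moves", "body": {"rows": [[0, 0, 0, 0, 0, 0], [0, 0, 0, 0, 0, 0], [0, 0, 0, 0, 0, 0], [0, 0, 0, 0, 0, 0]], "claw": 1}}

```text
time: 7.28
position: [463.0, -136.7, 90.0]
orientation: [0.844, 0.536, 0.0, 0.0]
force: [0.2, 1.1, 0.7]
gripper_width: 77.6
grip_force: 0.0
```

Emit:
{"method": "apply_moves", "body": {"rows": [[0, 0, -0.1, 0, 0, 0], [0, 0, -0.4, 0, 0, 0], [0, 0, -0.8, 0, 0, 0], [0, 0, -0.9, 0, 0, 0], [0, 0, -0.9, 0, 0, 0], [0, 0, -0.9, 0, 0, 0], [0, 0, -0.5, 0, 0, 0], [0, 0, 0, 0, 0, 0]]}}

```text
time: 7.95
position: [464.5, -136.9, 228.4]
orientation: [0.844, 0.536, 0.002, 0.002]
force: [0.7, -0.5, 0.1]
gripper_width: 87.7
grip_force: 0.0
```

```bash
python3 - <<'E'
from h import *
s=ctrl.get_state();im=ctrl.read_camera("wrist");cv2.imwrite("pics/w3.png",im);print(s["time"],s["position"],s["joint_positions"])
m=(seg(im,'blue')).astype(np.uint8);m=cv2.morphologyEx(m,cv2.MORPH_OPEN,np.ones((9,9)));n,l,q,c=cv2.connectedComponentsWithStats(m)
for k in range(1,n):print(q[k],c[k],onz("wrist",c[k],95,s))
print(goto([464,277,230],np.radians(66)))
E
```

```text
7.95 [ 464.505 -136.905  228.434] [ 0.502  0.205 -0.362  1.929  0.086  1.016 -0.338]
[ 222  136  111   80 1768] [284.657 167.293] [ 483.125 -107.841]
[ 241  176   68   70 3388] [276.06 208.16] [ 461.064 -137.164]
(array([12.487, -5.862, -0.133]), array([ 0.034, -0.003, -0.201]))
```

Emit:
{"method": "apply_moves", "body": {"rows": [[0, 0, 0, 0, 0, 0.8], [0, 0, 0, 0, 0, 1], [0, 0, 0, 0, 0, 1], [0, 0, 0, 0, 0, 1], [0, 0, 0, 0, 0, 1]]}}

```text
time: 8.42
position: [461.9, -136.5, 223.4]
orientation: [0.952, 0.307, -0.001, -0.001]
force: [0.2, -0.2, -0.4]
gripper_width: 87.9
grip_force: 0.0
```

Emit:
{"method": "apply_moves", "body": {"rows": [[0.68, -0.93, 0, 0, 0, 0], [0.68, -0.93, 0, 0, 0, 0], [0.68, -0.93, 0, 0, 0, 0], [0.68, -0.93, 0, 0, 0, 0], [0.68, -0.93, 0, 0, 0, 0], [0.68, -0.93, 0, 0, 0, 0], [0.68, -0.93, 0, 0, 0, 0], [0.68, -0.93, 0, 0, 0, 0], [0.68, -0.93, 0, 0, 0, 0], [0.68, -0.93, 0, 0, 0, 0], [0.68, -0.93, 0, 0, 0, 0], [0.3, -0.4, 0, 0, 0, 0]]}}

```text
time: 9.42
position: [462.4, 263.2, 223.6]
orientation: [0.95, 0.311, -0.001, -0.001]
force: [-0.4, 0.2, 0.4]
gripper_width: 87.9
grip_force: 0.0
```

Emit:
{"method": "apply_moves", "body": {"rows": [[0, 0, 0, 0, 0, 0], [0, 0, 0, 0, 0, 0]]}}

```text
time: 9.58
position: [463.1, 258.8, 223.3]
orientation: [0.951, 0.31, -0.001, 0.0]
force: [0.2, -1.1, -0.3]
gripper_width: 87.7
grip_force: 0.0
```

```bash
python3 - <<'E'
from h import *
s=ctrl.get_state();im=ctrl.read_camera("wrist");cv2.imwrite("pics/w4.png",im);np.save("w4.npy",[*s["position"],*s["orientation"]]);print(s["time"],s["position"],s["joint_positions"])
m=(seg(im,'red')).astype(np.uint8);m=cv2.morphologyEx(m,cv2.MORPH_OPEN,np.ones((5,5)));n,l,q,c=cv2.connectedComponentsWithStats(m)
for k in range(1,n):
  if q[k][4]>300:print(q[k],c[k],onz("wrist",c[k],84,s))
print(fit(im,s,'red',475,137,.18))
print(fit(im,s,'redjar',464,277,.3))
h=cv2.resize(im[110:310,180:380],(600,600),interpolation=2);cv2.imwrite("pics/w4c.png",h)
E
```

```text
9.5833 [463.124 258.848 223.312] [-0.171  0.319 -0.531  1.818  0.183  1.056 -1.711]
[ 320  192  106   91 2207] [368.621 232.698] [490.067 176.705]
(array([477.791, 139.218]), np.float64(10.357715345263207), np.float64(0.9212998613891884))
(array([470.612, 290.008]), np.float64(12.202550830932296), np.float64(0.030977734753146177))
```

View pics/w4c.png

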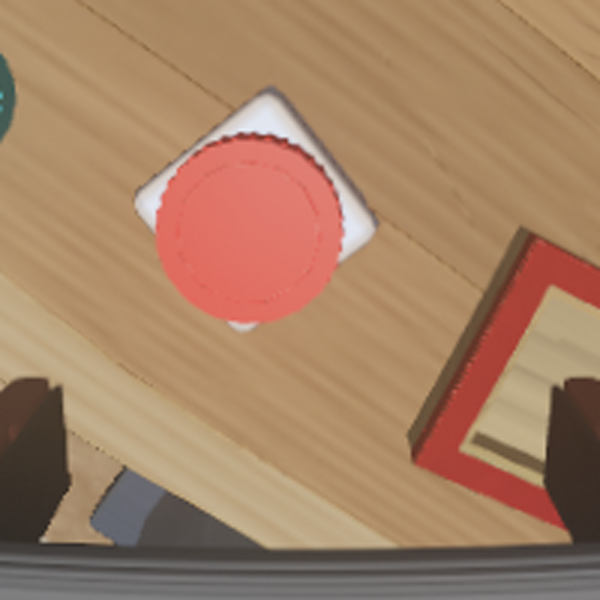

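The red cap shows at about (263,186) in full wrist pixels, with the shoulder corners at (270,140), (225,177), (306,184) and (261,220).

```bash
sed -i 's/(S>150)&(V>100);blue/(S>115)\&(V>100);blue/' h.py; python3 - <<'E'
from h import *
v=np.load("w4.npy");s=dict(position=v[:3],orientation=v[3:]);im=cv2.imread("pics/w4.png")
P=np.array([onz("wrist",(180+a/3,110+b/3),60,s) for a,b in((270,90),(378,222),(243,332),(134,199))]);print(P,P.mean(0))
for i in range(4):
    d=P[(i+1)%4]-P[i];print(np.hypot(*d),np.degrees(np.arctan2(d[1],d[0]))%90)
m=(seg(im,'red')).astype(np.uint8);m=cv2.morphologyEx(m,cv2.MORPH_OPEN,np.ones((5,5)));n,l,q,c=cv2.connectedComponentsWithStats(m)
for k in range(1,n):
  if q[k][4]>300:print(q[k],c[k],onz("wrist",c[k],85,s))
print(fit(im,s,'redjar',464,277,-.1))
print(fit(im,s,'red',475,137,.18))
E
```

```text
[[503.017 300.444]
 [489.3   248.123]
 [434.167 261.822]
 [449.54  315.658]] [469.006 281.512]
54.08930077157599 75.3093964341429
56.80890906997217 76.04661415329463
55.98794314439765 74.06316559438324
55.59850545115544 74.11960222419789
[ 232  155   62   62 3022] [262.712 185.696] [467.99  281.968]
[ 320  192  106   91 2207] [368.621 232.698] [490.167 177.135]
(array([466.763, 282.033]), np.float64(-11.03918587119828), np.float64(0.849047504219918))
(array([477.696, 139.157]), np.float64(10.400152658510015), np.float64(0.9214901477832512))
```

```bash
python3 - <<'E'
from h import *
print(goto([468,281.9,84],np.radians(36)))
E
```

```text
(array([ 0.606, -0.568,  4.65 ]), array([0.   , 0.023, 0.003]))
```

Emit:
{"method": "apply_moves", "body": {"rows": [[0.3, -0.3, 0, 0, 0, 0], [0.3, -0.27, 0.3, 0, 0, 0], [0, 0, 0.6, 0, 0, 0], [0, 0, 0.6, 0, 0, 0], [0, 0, 0.6, 0, 0, 0], [0, 0, 0.2, 0, 0, 0], [0, 0, 0, 0, 0, 0], [0, 0, 0, 0, 0, 0]]}}

```text
time: 10.3
position: [468.9, 282.8, 156.2]
orientation: [0.951, 0.309, -0.0, 0.0]
force: [-0.2, 0.3, 0.4]
gripper_width: 87.8
grip_force: 0.0
```

```bash
python3 - <<'E'
from h import *
s=ctrl.get_state();print(s["position"]);print(goto([468,281.9,84],np.radians(36)))
E
```

```text
[468.856 282.775 156.156]
(array([-0.04 ,  0.007,  2.405]), array([ 0.   ,  0.001, -0.007]))
```

Emit:
{"method": "apply_moves", "body": {"rows": [[-0.04, 0, 0.3, 0, 0, 0], [0, 0, 0.5, 0, 0, 0], [0, 0, 0.5, 0, 0, 0], [0, 0, 0.5, 0, 0, 0], [0, 0, 0.4, 0, 0, 0], [0, 0, 0.2, 0, 0, 0], [0, 0, 0, 0, 0, 0]]}}

```text
time: 10.88
position: [467.1, 281.9, 82.8]
orientation: [0.951, 0.309, -0.001, 0.0]
force: [-1.0, 1.1, 0.5]
gripper_width: 87.9
grip_force: 0.0
```

Emit:
{"method": "apply_moves", "body": {"rows": [[0, 0, 0, 0, 0, 0], [0, 0, 0, 0, 0, 0], [0, 0, 0, 0, 0, 0], [0, 0, 0, 0, 0, 0], [0, 0, 0, 0, 0, 0], [0, 0, 0, 0, 0, 0], [0, 0, 0, 0, 0, 0], [0, 0, 0, 0, 0, 0]], "claw": -1}}

```text
time: 11.55
position: [467.7, 282.6, 84.2]
orientation: [0.951, 0.309, 0.0, -0.0]
force: [-0.8, 1.1, 3.2]
gripper_width: 55.3
grip_force: 30.0
```

Emit:
{"method": "apply_moves", "body": {"rows": [[0, 0, -0.2, 0, 0, 0], [0, 0, -0.4, 0, 0, 0], [0, 0, -0.5, 0, 0, 0], [0, 0, -0.5, 0, 0, 0], [0, 0, -0.4, 0, 0, 0], [0, 0, 0, 0, 0, 0]]}}

```text
time: 12.05
position: [468.6, 283.0, 146.6]
orientation: [0.951, 0.309, 0.002, -0.0]
force: [-0.4, 0.1, -3.8]
gripper_width: 55.4
grip_force: 30.0
```

```bash
python3 - <<'E'
from h import *
s=ctrl.get_state();print(s["position"],s["force"],s["gripper_width"]);print(goto([476.5,138.5,142],np.radians(61.6)))
E
```

```text
[468.612 283.002 146.638] [-0.405  0.126 -3.806] 55.407992061581055
(array([-2.619,  4.052,  0.147]), array([ 0.013, -0.034, -4.268]))
```

Emit:
{"method": "apply_moves", "body": {"rows": [[-0.2, 0.32, 0, 0, 0, 0], [-0.45, 0.69, 0, 0, 0, 0], [-0.5, 0.76, 0, 0, 0, 0], [-0.5, 0.76, 0, 0, 0, 0], [-0.5, 0.76, 0, 0, 0, 0], [-0.47, 0.76, 0, 0, 0, -0.27], [0, 0, 0, 0, 0, -0.8], [0, 0, 0, 0, 0, -0.8], [0, 0, 0, 0, 0, -0.8], [0, 0, 0, 0, 0, -0.8], [0, 0, 0, 0, 0, -0.8], [0, 0, 0, 0, 0, 0]]}}

```text
time: 13.05
position: [474.6, 136.4, 142.8]
orientation: [0.858, 0.514, -0.001, -0.0]
force: [1.1, 0.4, -4.9]
gripper_width: 54.9
grip_force: 30.0
```

Emit:
{"method": "apply_moves", "body": {"rows": [[0, 0, 0, 0, 0, 0], [0, 0, 0, 0, 0, 0], [0, 0, 0, 0, 0, 0]]}}

```text
time: 13.3
position: [475.2, 137.4, 143.6]
orientation: [0.859, 0.511, -0.0, 0.0]
force: [-0.4, 0.1, -5.1]
gripper_width: 56.1
grip_force: 30.0
```

```bash
python3 - <<'E'
from h import *
s=ctrl.get_state();im=ctrl.read_camera("wrist");cv2.imwrite("pics/w5.png",im);np.save("w5.npy",[*s["position"],*s["orientation"]])
print(s["time"],s["position"],s["force"],s["joint_positions"]);print(goto([476.5,138.5,90],np.radians(61.6)))
cv2.imwrite("pics/w5c.png",cv2.resize(im[100:300,160:400],(720,600),interpolation=2))
E
```

```text
13.3 [475.177 137.421 143.56 ] [-0.379  0.101 -5.119] [ 0.1    0.37  -0.587  1.983  0.266  0.865 -1.127]
(array([0.047, 0.022, 1.789]), array([-0.001,  0.003, -0.01 ]))
```

View pics/w5c.png

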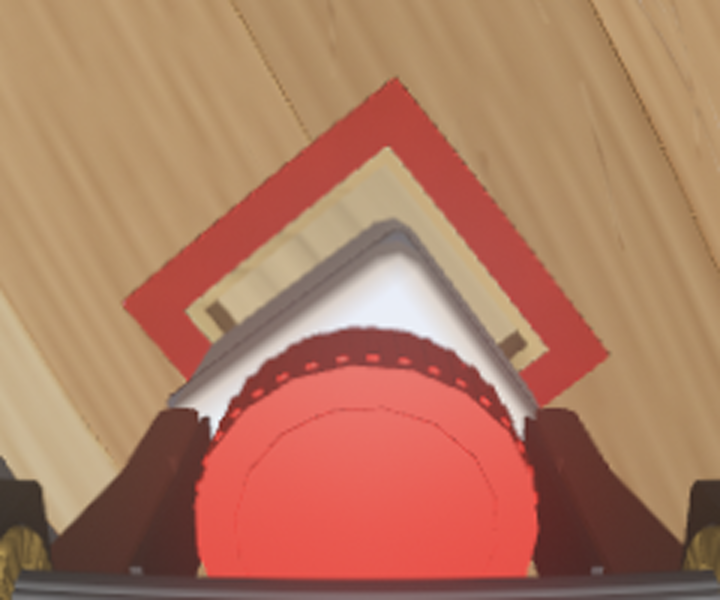

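```bash
python3 - <<'E'
from h import *
v=np.load("w5.npy");s=dict(position=v[:3],orientation=v[3:])
f=lambda a,b,z:onz("wrist",(160+a/3,100+b/3),z,s)
T,L,Rr=f(397,78,30),f(123,303,30),f(608,353,30)
ang=lambda d:np.degrees(np.arctan2(d[1],d[0]))%90
print(T,L,Rr,"centre",(L+Rr)/2,"len",np.hypot(*(T-L)),np.hypot(*(T-Rr)),ang(T-L),ang(T-Rr))
A=(f(380,222,59.5),f(172,400,59.5));B=(f(420,235,59.5),f(536,400,59.5))
for p,q in(A,B):
    d=p-q;n=np.array([-d[1],d[0]])/np.hypot(*d);print("bottom",ang(d),"dist",n@(p-v[:2]))
A=(f(375,255,119.5),f(215,395,119.5));B=(f(425,255,119.5),f(520,400,119.5))
for p,q in(A,B):
    d=p-q;n=np.array([-d[1],d[0]])/np.hypot(*d);print("shoulder",ang(d),"dist",n@(p-v[:2]))
E
```

```text
[516.469 193.722] [421.993 176.774] [533.234 100.09 ] centre [477.614 138.432] len 95.9842925713616 95.12055617676887 10.170205400436355 10.15185240505825
bottom 12.062105819150956 dist 23.673486126522114
bottom 7.162878417198556 dist -30.081686020158937
shoulder 12.965699567775268 dist 26.265534427433536
shoulder 5.220588084393611 dist -30.455266490320458
```

```bash
cat > e.py <<'E'
from h import *
def jaredges(im,s,zb,rowsA,win):
    pass
v=np.load("w5.npy");s=dict(position=v[:3],orientation=v[3:]);im=cv2.imread("pics/w5.png")
H,S,V=[c.astype(int) for c in cv2.split(cv2.cvtColor(im,cv2.COLOR_BGR2HSV))]
for p in((245,190),(292,174),(300,190),(330,228),(270,200),(290,185)):print(p,H[p[1],p[0]],S[p[1],p[0]],V[p[1],p[0]])
def line(mask,cols,z):
    pts=[]
    for u in cols:
        r=np.flatnonzero(mask[150:245,u])
        if len(r):pts.append((u,150+r[0]-.5))
    P=np.array([onz("wrist",p,z,s) for p in pts],np.float32);l=cv2.fitLine(P,cv2.DIST_HUBER,0,.01,.01).ravel().astype(float)
    n=np.array([-l[1],l[0]]);dd=n@(l[2:]-v[:2]);print(z,pts[0],pts[len(pts)//2],pts[-1],"ang",np.degrees(np.arctan2(l[1],l[0]))%90,"dist",dd,"res",np.abs((P-l[2:])@n).max())
body=(S<70);white=(S<40)&(V>205)
for m,z in((body,59.5),(white,119.5)):
    line(m,range(232,284),z);line(m,range(298,328),z)
E
python3 e.py
```

```text
(245, 190) 19 73 188
(292, 174) 9 37 131
(300, 190) 13 26 180
(330, 228) 8 48 144
(270, 200) 13 24 205
(290, 185) 12 27 173
59.5 (232, np.float64(213.5)) (258, np.float64(188.5)) (283, np.float64(173.5)) ang 9.677422554282556 dist 27.692819613953642 res 6.719318591464798
59.5 (298, np.float64(175.5)) (313, np.float64(186.5)) (327, np.float64(216.5)) ang 0.5678867511408896 dist 31.296320245653373 res 3.7342402142892865
119.5 (232, np.float64(228.5)) (258, np.float64(208.5)) (283, np.float64(190.5)) ang 8.254469916000689 dist 26.679197857673056 res 0.21976736377200723
119.5 (298, np.float64(189.5)) (313, np.float64(209.5)) (327, np.float64(228.5)) ang 8.139568272102537 dist 28.84831925075737 res 0.17228209996619626
```

The jar's clean shoulder edges give a yaw of 8.2° against 10.2° for the holder, with about a 2 mm offset. I'll correct that and lower it.

Emit:
{"method": "apply_moves", "body": {"rows": [[0.07, 0, 0.1, 0, 0, -0.3], [0, 0, 0.3, 0, 0, 0], [0, 0, 0.3, 0, 0, 0], [0, 0, 0.2, 0, 0, 0], [0, 0, 0.1, 0, 0, 0], [0, 0, 0.1, 0, 0, 0], [0, 0, 0.1, 0, 0, 0], [0, 0, 0.1, 0, 0, 0]]}}

```text
time: 14.02
position: [476.5, 139.7, 104.6]
orientation: [0.851, 0.526, 0.0, -0.0]
force: [0.7, 0.2, -4.4]
gripper_width: 55.5
grip_force: 30.0
```

Emit:
{"method": "apply_moves", "body": {"rows": [[0, 0, 0.1, 0, 0, 0], [0, 0, 0.1, 0, 0, 0], [0, 0, 0.1, 0, 0, 0], [0, 0, 0.06, 0, 0, 0], [0, 0, 0.05, 0, 0, 0], [0, 0, 0, 0, 0, 0]]}}

```text
time: 14.52
position: [476.5, 139.4, 92.6]
orientation: [0.851, 0.526, -0.0, 0.0]
force: [-0.4, -0.6, -2.1]
gripper_width: 55.6
grip_force: 30.0
```

Emit:
{"method": "apply_moves", "body": {"rows": [[0, 0, 0.05, 0, 0, 0], [0, 0, 0.03, 0, 0, 0], [0, 0, 0, 0, 0, 0]]}}

```text
time: 14.77
position: [476.8, 139.1, 91.7]
orientation: [0.851, 0.525, 0.0, 0.001]
force: [-5.6, -4.7, 17.9]
gripper_width: 55.3
grip_force: 30.0
```

```bash
python3 - <<'E'
from h import *
s=ctrl.get_state();print(s["position"],s["force"],s["torque"],s["joint_positions"])
E
```

```text
[476.82  139.111  91.678] [-5.559 -4.659 17.919] [-1.107  1.252 -0.041] [ 0.062  0.449 -0.555  2.023  0.342  0.759 -1.164]
```

Emit:
{"method": "apply_moves", "body": {"rows": [[0, 0, -0.03, 0, 0, -0.3], [0, 0, -0.01, 0, 0, -0.6], [0, 0, -0.007, 0, 0, -0.8], [0, 0, -0.007, 0, 0, -0.8], [0, 0, -0.007, 0, 0, -0.8], [0, 0, -0.007, 0, 0, -0.8], [0, 0, 0, 0, 0, 0]]}}

```text
time: 15.35
position: [477.2, 140.3, 92.9]
orientation: [0.718, 0.696, 0.001, 0.0]
force: [0.4, -0.1, 4.2]
gripper_width: 55.5
grip_force: 30.0
```

```bash
python3 - <<'E'
from h import *
s=ctrl.get_state();print(s["position"],s["force"],s["torque"],s["joint_positions"][6],2*np.degrees(np.arctan2(s["orientation"][1],s["orientation"][0])))
E
```

```text
[477.169 140.294  92.941] [ 0.382 -0.072  4.187] [0.1   0.086 0.083] -0.7902548754803966 88.24724919810407
```

Emit:
{"method": "apply_moves", "body": {"rows": [[0, 0, -0.008, 0, 0, -0.5], [0, 0, -0.008, 0, 0, -0.9], [0, 0, -0.008, 0, 0, -0.9], [0, 0, -0.008, 0, 0, -0.9], [0, 0, -0.008, 0, 0, -0.9], [0, 0, -0.008, 0, 0, -0.9], [0, 0, -0.008, 0, 0, -0.9], [0, 0, -0.008, 0, 0, -0.9], [0, 0, -0.008, 0, 0, -0.9], [0, 0, 0, 0, 0, 0]]}}

```text
time: 16.18
position: [476.1, 139.7, 94.3]
orientation: [0.388, 0.922, -0.0, -0.0]
force: [-1.6, -0.2, -0.8]
gripper_width: 55.6
grip_force: 30.0
```

```bash
python3 - <<'E'
from h import *
s=ctrl.get_state();print(s["position"],s["force"],s["torque"],s["joint_positions"][6],2*np.degrees(np.arctan2(s["orientation"][1],s["orientation"][0])))
im=ctrl.read_camera("wrist");cv2.imwrite("pics/w6.png",im);np.save("w6.npy",[*s["position"],*s["orientation"]])
im2=ctrl.read_camera("scene");cv2.imwrite("pics/s6.png",im2);
cv2.imwrite("pics/w6c.png",np.hstack([cv2.resize(im[90:310,160:400],(440,403)),cv2.resize(im2[200:310,190:290],(360,403),interpolation=2)]))
E
```

```text
[476.129 139.662  94.269] [-1.587 -0.226 -0.849] [0.061 0.237 0.002] -0.10346287473815542 134.315185028079
```

View pics/w6c.png

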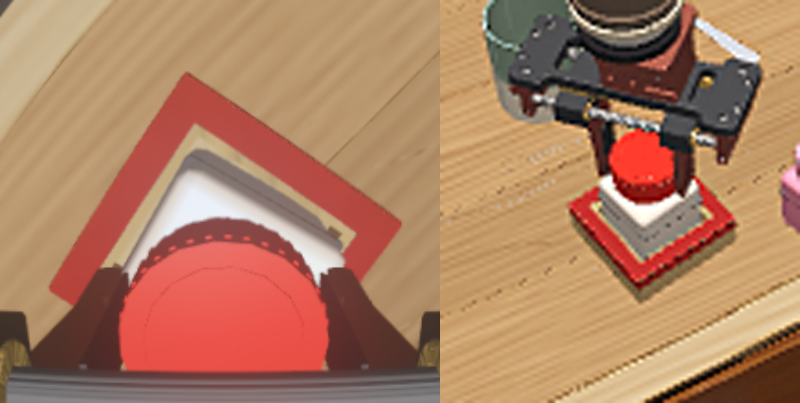

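The jar stays square in the red holder while the cap turns; the wrist view shows the shoulder parallel to the border at about (190,150). I'll keep turning in the same grasp.

Emit:
{"method": "apply_moves", "body": {"rows": [[0, 0, -0.008, 0, 0, -0.6], [0, 0, -0.008, 0, 0, -0.9], [0, 0, -0.008, 0, 0, -0.9], [0, 0, -0.008, 0, 0, -0.9], [0, 0, -0.008, 0, 0, -0.9], [0, 0, -0.004, 0, 0, -0.9], [0, 0, 0, 0, 0, -0.9], [0, 0, 0, 0, 0, -0.9], [0, 0, 0, 0, 0, -0.9], [0, 0, 0, 0, 0, -0.9], [0, 0, 0, 0, 0, -0.9], [0, 0, 0, 0, 0, -0.5]]}}

```text
time: 17.28
position: [476.0, 139.3, 95.4]
orientation: [-0.129, 0.992, -0.0, -0.001]
force: [-2.0, -1.6, -0.7]
gripper_width: 55.5
grip_force: 30.0
```

Emit:
{"method": "apply_moves", "body": {"rows": [[0, 0, 0, 0, 0, 0]]}}

```text
time: 17.37
position: [476.1, 139.3, 95.3]
orientation: [-0.128, 0.992, -0.0, -0.001]
force: [-1.7, -0.6, -0.4]
gripper_width: 55.6
grip_force: 30.0
```

```bash
python3 - <<'E'
from h import *
s=ctrl.get_state();print(s["position"],s["force"],s["torque"],s["joint_positions"][6],2*np.degrees(np.arctan2(s["orientation"][1],s["orientation"][0])),s["gripper_width"])
E
```

```text
[476.071 139.254  95.317] [-1.698 -0.56  -0.394] [-0.171  0.223  0.001] 0.7910780953477722 194.72234949771166 55.57763952875346
```

Emit:
{"method": "apply_moves", "body": {"rows": [[0, 0, -0.05, 0, 0, 0], [0, 0, -0.1, 0, 0, 0], [0, 0, -0.1, 0, 0, 0], [0, 0, 0, 0, 0, 0], [0, 0, 0, 0, 0, 0]]}}

```text
time: 17.78
position: [477.0, 140.1, 103.8]
orientation: [-0.129, 0.992, 0.0, 0.001]
force: [-0.0, -0.2, 0.2]
gripper_width: 55.6
grip_force: 30.0
```

```bash
python3 - <<'E'
from h import *
s=ctrl.get_state();print(s["position"],s["force"],s["torque"])
im=ctrl.read_camera("scene");cv2.imwrite("pics/s7.png",im)
H,S,V=[c.astype(int) for c in cv2.split(cv2.cvtColor(im,cv2.COLOR_BGR2HSV))]
o=cv2.imread("pics/s6.png")
# jar body diff between s6 and s7 (columns of jar: x 232-265, rows 245-275) -> shift of the body edges
d=np.abs(im.astype(int)-o).max(2);ys,xs=np.where(d[215:300,215:275]>40);print(len(ys),(ys+215).min(),(ys+215).max(),(xs+215).min(),(xs+215).max())
for n,i in(("before",o),("after",im)):print(n,i[235:275:2,247].tolist())
E
```

```text
[477.033 140.08  103.785] [-0.028 -0.2    0.225] [ 0.152 -0.089 -0.046]
1425 215 260 215 274
before [[145, 146, 114], [44, 60, 255], [44, 59, 255], [45, 60, 255], [45, 60, 255], [46, 61, 255], [43, 57, 255], [45, 61, 255], [19, 23, 132], [17, 21, 133], [82, 95, 171], [246, 255, 255], [234, 248, 255], [159, 172, 187], [123, 135, 148], [83, 90, 97], [121, 133, 144], [128, 140, 141], [37, 37, 206], [45, 49, 201]]
after [[44, 59, 255], [44, 58, 254], [44, 59, 254], [44, 58, 254], [45, 59, 254], [43, 58, 255], [46, 63, 255], [19, 25, 137], [20, 24, 138], [31, 36, 130], [255, 255, 255], [239, 253, 255], [230, 245, 253], [153, 167, 181], [123, 135, 147], [77, 82, 89], [118, 130, 141], [125, 137, 139], [36, 36, 204], [43, 46, 198]]
```

Emit:
{"method": "apply_moves", "body": {"rows": [[0, 0, -0.2, 0, 0, 0], [0, 0, -0.3, 0, 0, 0], [0, 0, -0.3, 0, 0, 0], [0, 0, -0.2, 0, 0, 0], [0, 0, 0, 0, 0, 0], [0, 0, 0, 0, 0, 0], [0, 0, 0, 0, 0, 0], [0, 0, 0, 0, 0, 0]]}}

```text
time: 18.5
position: [476.2, 139.4, 132.9]
orientation: [-0.129, 0.992, -0.0, -0.0]
force: [-0.8, 0.0, -0.0]
gripper_width: 55.3
grip_force: 30.0
```

```bash
python3 - <<'E'
from h import *
s=ctrl.get_state();print(s["time"],s["position"],s["orientation"],s["force"],s["gripper_width"])
im=ctrl.read_camera("scene");o=cv2.imread("pics/s6.png")
for n,i in(("before",o),("after",im)):print(n,i[235:280:3,247].tolist())
# cap rim pixel check in scene: lowest red above jar; blue jar colour inside blue holder
t=cv2.imread("pics/scene.png")
i=INF["scene"];T=np.linalg.inv(i["cam_to_world"])
for p in((462.7,-136.5,95),(477,139.5,88),(477,139.5,95),(*s["position"][:2],s["position"][2]+3)):
    c=T@np.append(p,1);q=i["intrinsics"]@c[:3]/c[2];print(p,q[:2].round(),im[int(q[1]),int(q[0])])
E
```

```text
18.5 [476.208 139.441 132.863] [-0.129  0.992 -0.    -0.   ] [-0.81   0.018 -0.019] 55.258095536298
before [[145, 146, 114], [44, 59, 255], [45, 60, 255], [46, 60, 255], [43, 57, 255], [27, 32, 173], [17, 21, 133], [255, 255, 255], [234, 248, 255], [118, 129, 142], [83, 90, 97], [121, 132, 140], [37, 37, 206], [47, 54, 208], [17, 18, 114]]
after [[46, 61, 255], [42, 56, 255], [32, 42, 211], [19, 27, 144], [46, 46, 73], [226, 242, 247], [109, 119, 133], [241, 255, 255], [231, 245, 253], [118, 129, 142], [76, 82, 89], [120, 131, 139], [36, 38, 204], [45, 53, 206], [15, 16, 113]]
(462.7, -136.5, 95) [333. 211.] [217 134  57]
(477, 139.5, 88) [246. 245.] [ 22  26 140]
(477, 139.5, 95) [246. 243.] [ 16  23 109]
(np.float64(476.2081965793032), np.float64(139.44113568478642), np.float64(135.8631136471319)) [245. 234.] [ 45  60 255]
```

The cap is held level about 23 mm above the mouth. The jar's body pixels haven't moved, and the blue jar is in its holder, so I'm handing in.

```bash
python3 -c "
from rig import ctrl
print(ctrl.hand_in())"
```

```text
the job is handed in; nothing more can be done
None
```

The job is handed in at about 18.5 s of the 72 s: both jars stand in their own holders, and the red cap is unscrewed about 131° (in one grasp, not two) and held level about 23 mm above the red jar's mouth; I didn't re-check the spice jar, salt mill and cup at the end.

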